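# Put the music on in the studio

### The arm

A 7-joint arm with a two-finger parallel gripper is mounted at the origin on the work surface. World frame = base frame: x ahead of the robot, y to its left, z up, the work surface at z = 0. Lengths are in m, angles in rad, forces in N, time in s.
With the tool pointing down it reaches from about 0.4 to 0.9 m from the base axis. Payload 5.5 kg.
Tool frame: the origin (TCP) lies at the very end of the fingers, on their centre line; the grasp point (between the pads) lies 19 mm behind it; z points along the fingers, y is the line along which they close (so a half turn about z gives the same grasp; the last joint's range is limited). The gripper opens to 85 mm and grips with 20 to 120 N. Pads are 22 mm wide; open, the fingers measure 114 mm over their backs; the gripper's body (76 mm by 85 mm) begins 54 mm behind the grasp point. The pads swing forward as they close: fully open they stand 13 mm farther back than shut.
Start: joints at [1.405, 0.501, -0.427, 1.55, 0.221, 1.138, -0.21], TCP at [0.27, -0.591, 0.205] pointing down, gripper open.
Joint ranges: [-2.88, 2.88], [-0.31, 2.03], [-1.54, 1.56], [0.2, 2.42], [-1.41, 4.55], [0.19, 2.02], [-2.57, 2.57]. Speed limits (rad/s): [2.57, 2.57, 3.14, 3.14, 3.14, 3.14, 3.14].

### API

Orientations are given as a unit quaternion [x, y, z, w].
In Python, from rig import * gives the robot as it stands.
- The arm moves only by the tool carry_out, never from a script. Its argument "targets" is a list of rows, each an object with "delta_pos": the shift along the tool's x, y, z scaled (see below), a list of three; "turn": the turn about the tool's z scaled (see below). In form: [{"delta_pos": [x, y, z], "turn": turn}, ...]. A call has 1 to 20 rows; each row is the pose to reach, as a shift and turn from the pose commanded when the call began, along the tool's axes at that moment, turning the shorter way round; what a row does not reach only later rows make up. The controller multiplies each number of a shift by 0.4 m and each number of a turn by pi rad. A row lasts 1/10 s, in which the tool goes at most 50 mm and 8.59 degrees, less where a joint would pass 70% of its speed; a pose out of reach is approached as far as the arm can. A call with a number of a shift or a turn outside -1 to 1 is refused whole. A call with a gripper value outside its range is refused whole. "jaw" is the opening, from -1 (shut) to 1 (fully open), so that 0 is half open, set as the call begins (left out, the last holds). The fingers move at their own pace and stop on an object; "squeeze" is the grip in N (left out, the last holds). Time passes only in rows, so rows that repeat a pose let the fingers close. It gives the time, the measured TCP pose, the force, the opening and the grip force at its end, in the units of the state.
- read_state(): the state, without advancing time (a new reading comes with each control period).
- snapshot(name): name is "side" or "top"; returns the picture (400x640x3 uint8, blue, green, red); there is no depth.
- camera_info(name): a dict with "K" (3x3 intrinsics, pixels), "rvec" (rotation vector, rad) and "tvec" (3), from world to camera coordinates, as OpenCV has them. Camera axes: x right, y down, z forward; pixel columns grow to the right and rows downward; lengths in m; the calibration is good to about 2 mm. A picture is of the moment at which its call begins. camera_info takes no time and is no camera call.
- close_job(): hands the job in; it is judged then, once.
Trained networks look in the newest picture that a camera, given by its name, has taken for a name from the list of things; names that differ only in an ending like _2 or _b are one class to them, and where a whole thing is asked for, a point or a joint stands for the part that bears it (a point fixed in the world has none). Each returns a list of dicts, best first, with "conf" (0 to 1); they miss things now and then, are a little off and sometimes report something else, mostly with a low value. They report only what shows in the picture. A call takes as long as a camera call.
- boxes_of(camera, label): "rect" ([left, top, width, height] in pixels, round what is visible of it).
- masks_of(camera, label): "pixels" (400x640 bool, what is visible of it) and "rect" ([left, top, width, height] in pixels, round what is visible of it).
The state is a dict: "t": time; "joints": joint angles; "qd": joint speeds; "effort": joint torques, N m; "tool_pos": TCP position; "eef_rot": TCP orientation; "contact_force": force on the tool from outside, world axes, zero at the start; "wrist_torque": the same for the moment, N m; "finger_gap": finger opening in m; "finger_force": force on a finger pad.
Only numpy, scipy, OpenCV 4.12 (cv2) and the standard library are available. Lean on these libraries where they do the work, as an engineer would, in place of code of your own. Each camera call takes 0.05 s, during which the arm holds its last target. There are 200 camera calls.

### The job

Put the music on, using the fingertips: first push the disc player's open lid fully shut, then switch on the loudspeaker by pressing the orange half of its rocker fully down, and last press the green play key all the way down and let it come up again. Only push and press: do not lift or shove the player or the loudspeaker, press none of the other keys, and leave everything else on the table where it is.

Things in the scene. Friction and masses are not known exactly. Their poses are not given: they have to be found in the camera images.
- player: charcoal disc player, 230 (x) x 300 (y) mm, flat deck 105 mm above the table; loose, 2.2 kg. Origin: centre of its underside; its x points from the front (row of four keys) to the back (lid hinge), y to its left, z up. In this frame the keys stand in a row at x = -80 mm, at y = +78 (white), +26 (green), -26 (red), -78 mm (white)
- lid (a joint): angle of the player's disc lid, hinged along its back edge: 0 = shut (lying level, 3 mm above the deck), about 1 = wide open. A stiff hinge: the lid stays where it is left; about 1 to 2 N at its free edge moves it
- lid_press (a point): point on the outer (upper) face of the grey disc lid (138 x 150 mm, 5 mm thick), in the middle of its width, 15 mm from its free front edge and 125 mm from the hinge axis; moves with the lid. With the lid shut this face is 113 mm above the table
- lid_hinge (a point): middle of the lid's hinge axis, which runs along the player's y: in the player's frame x = 100 mm, z = 108 mm, on the lid's underside. The lid's free edge lies towards the player's front and swings down
- play_key (a joint): green key of the disc player (play), 22 x 28 mm, top 12 mm above the player's flat deck when up: slides down 6 mm and springs back. Value: 0 up, 0.006 fully down (about 4 N); counts as pressed above 0.0045
- play_key_top (a point): centre of the top face of the green play key (moves down with it)
- back_key (a joint): white left-hand key of the disc player (track back, not to be pressed), 22 x 28 mm, top 12 mm above the player's flat deck when up: slides down 6 mm and springs back. Value: 0 up, 0.006 fully down (about 4 N)
- stop_key (a joint): red key of the disc player (stop, not to be pressed), 22 x 28 mm, top 12 mm above the player's flat deck when up: slides down 6 mm and springs back. Value: 0 up, 0.006 fully down (about 4 N)
- next_key (a joint): white right-hand key of the disc player (track forward, not to be pressed), 22 x 28 mm, top 12 mm above the player's flat deck when up: slides down 6 mm and springs back. Value: 0 up, 0.006 fully down (about 4 N)
- speaker: petrol-blue wireless loudspeaker, 140 (x) x 105 (y) x 95 mm high, with a large rocker switch on top; loose, 1.2 kg; stands left or right of the player. Origin: centre of its underside; its x runs along the rocker, the orange half being at -x
- rocker (a joint): rocker switch on the loudspeaker's top, a paddle 64 mm long (along the speaker's x) and 34 mm wide, one half orange, one half white, pivoting in the middle 103 mm above the table. 0 = off (orange half up), 0.28 = on (orange half fully down); stays where it is left; about 1 to 2 N tips it
- rocker_on (a point): middle of the top face of the rocker's orange half, 24 mm from the pivot; it is about 114 mm above the table when off and goes down 7 mm when on
- ear_defenders: bystander: orange ear defenders with a black headband, cups 66 mm high; about 170 x 145 mm; origin under the middle between the cups
- disc_case: bystander: flat disc case, 125 x 142 x 10 mm, origin under its centre
- mug: bystander: red mug, 84 mm across, 75 mm high, origin under its centre
- offcut: bystander: pale wood offcut, 60 x 110 x 35 mm, origin under its centre
- screwdriver: bystander: screwdriver with a yellow handle, lying flat along its x
- glue: bystander: glue bottle, 60 mm across, 140 mm high, orange cap, origin under its centre

How it is judged:
On the way, in this order (a step that is already met when the one before it is completed fails the run):
1. the disc lid is pushed shut (value of joint lid below 0.04 rad), for 0.2 s.
2. the loudspeaker's rocker is pressed on (value of joint rocker above 0.22 rad and value of joint lid below 0.05 rad), for 0.1 s.
3. the green play key is pressed down (all of step 2 and value of joint play_key above 0.0045 m), for 0.05 s.
At the end, for the whole second after the job is handed in: The lid is shut (below 0.05 rad), the rocker is on (above 0.22 rad), the play key has been pressed and is up again (below 2 mm), and the player and loudspeaker stand still (all of step 2 and value of joint play_key below 0.002 m and linear speed of each of player, speaker below 0.01 m/s); the robot touches nothing.
It fails at once if the loudspeaker is switched on, or play is pressed, while the disc lid is still open (value of joint lid above 0.15 rad and (value of joint rocker above 0.2 rad or value of joint play_key above 0.004 m)).
It fails at once if play is pressed before the loudspeaker is on (value of joint play_key above 0.004 m and value of joint rocker below 0.14 rad).
It fails at once if another key of the player is pressed (value of joint any of back_key, stop_key, next_key above 0.004 m).
It fails at once if the player or the loudspeaker is lifted, carried or shoved more than 25 mm (distance of any of player, speaker from where it was at the start of the episode above 0.025 m).
It fails at once if a bystander is moved more than 30 mm (distance of any of ear_defenders, disc_case, mug, offcut, screwdriver, glue from where it was at the start of the episode above 0.03 m).
It also fails if it takes over 64 s, if anything falls off the work surface, if the arm or the gripper's body presses on something with over 40 N, if the wrist force passes 120 N, or if a joint passes its speed limit or range.

## Working session

There is one attempt and no reset: what is moved stays moved. The work goes in short steps, Python scripts to look and compute and a tool call to move; the robot and the scene stay as the last step left them, time stands still between calls to the robot, and variables do not carry over. Pictures are saved under pics/ and viewed, at most 10 in all, crops included, and the job is handed in when it is done.

Besides the shell and the picture viewer there is one more tool, called after ">>>" in YAML: its name, and indented under it one key for each argument. carry_out: Moves the arm, as the interface text tells. Shifts and turns lie within -1 to 1; 1 stands for 0.4 m of shift or pi rad of turn. Its arguments: {"type":"object","properties":{"targets":{"type":"array","items":{"type":"object","properties":{"delta_pos":{"type":"array","items":{"type":"number"}},"turn":{"type":"number"}}}},"jaw":{"type":"number"},"squeeze":{"type":"number"}},"required":["targets"]}

```bash
mkdir -p pics; ls; python3 - <<'E'
from rig import *
import cv2
for n in("side","top"):
    cv2.imwrite(f"pics/{n}0.png",snapshot(n))
    print(n,camera_info(n))
s=read_state();print(s)
for n in("side","top"):
    for l in("player","lid","play_key","stop_key","back_key","next_key","speaker","rocker"):
        print(n,l,[(b["conf"],b["rect"]) for b in boxes_of(n,l)][:2])
E
```

```text
pics
side {'K': array([[390.7236637 ,   0.        , 313.48288325],
       [  0.        , 390.7236637 , 199.75050886],
       [  0.        ,   0.        ,   1.        ]]), 'rvec': array([ 2.41611195, -0.60052204,  0.23516392]), 'tvec': array([-0.4690567 ,  0.24318943,  0.82129795])}
top {'K': array([[366.44024291,   0.        , 316.57432848],
       [  0.        , 366.44024291, 201.35989536],
       [  0.        ,   0.        ,   1.        ]]), 'rvec': array([ 2.14081529, -2.13099908,  0.17408103]), 'tvec': array([-0.01033012,  0.56335764,  1.01439255])}
{'t': 0.1, 'joints': array([ 1.40521259,  0.50176992, -0.42682963,  1.55135329,  0.22079274,
        1.13832523, -0.21027938]), 'qd': array([ 0.00106149, -0.00163976,  0.00064071, -0.00152738,  0.00064075,
        0.00117274, -0.00061294]), 'effort': array([-1.11304497e-02, -5.70817137e+01, -5.83834201e+00, -2.81751001e+01,
        1.05107861e-02,  5.62300193e-03,  8.73160445e-06]), 'tool_pos': array([ 0.26994119, -0.59054056,  0.20405189]), 'eef_rot': array([ 9.77096318e-01,  2.12795616e-01, -1.54341293e-04, -8.86977744e-04]), 'conta
[... 408 characters left out ...]
key [(0.38, [335.2, 298.8, 85.0, 77.6])]
side back_key [(0.59, [297.8, 153.9, 13.4, 9.3])]
side next_key [(0.43, [324.9, 195.9, 15.7, 15.5])]
side speaker [(0.78, [338.2, 303.7, 88.0, 73.0])]
side rocker [(0.85, [364.5, 316.6, 35.1, 23.2]), (0.41, [325.6, 198.0, 14.3, 15.5])]
top player [(0.91, [246.1, 127.4, 115.7, 91.7])]
top lid [(0.8, [276.1, 133.2, 63.6, 28.1])]
top play_key [(0.63, [286.4, 195.6, 12.1, 3.4])]
top stop_key [(0.48, [308.9, 195.5, 11.4, 10.5])]
top back_key [(0.64, [265.8, 193.5, 14.4, 7.4])]
top next_key []
top speaker [(0.75, [408.1, 199.2, 47.3, 59.3]), (0.5, [405.4, 143.1, 44.9, 27.5])]
top rocker [(0.8, [428.5, 214.0, 19.9, 27.9]), (0.47, [227.2, 271.2, 25.9, 25.4])]
```

View pics/side0.png

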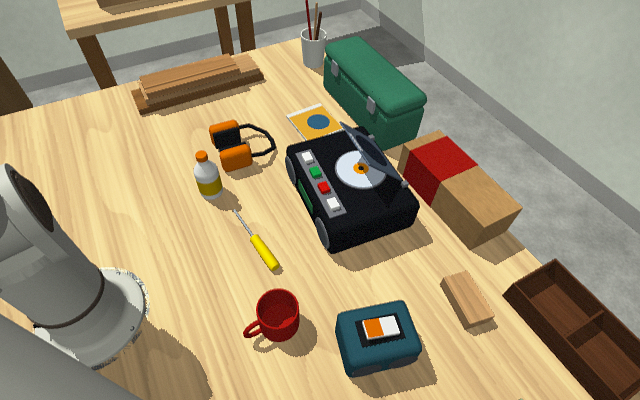

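View pics/top0.png

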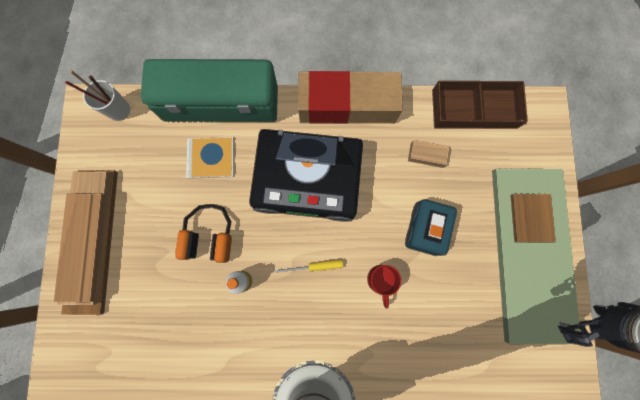

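The side view shows the player at (350,185), its keys running from white (307,158) through green (315,172) and red (323,187) to white (333,204). The lid stands open at (365,150), and the speaker is at (378,338) with its orange half at (373,328). In the top view green is at (294,198), the lid at (307,150) and orange at (436,231).

```bash
cat > h.py <<'E'
import numpy as np, cv2
from rig import *
from scipy.spatial.transform import Rotation as R
def ray(n,uv,z):
    c=camera_info(n);M=cv2.Rodrigues(c["rvec"])[0];o=-M.T@c["tvec"]
    p=cv2.undistortPoints(np.array([[uv]],float),c["K"],None)[0,0]
    d=M.T@np.array([*p,1]);return o+d*(z-o[2])/d[2]
def proj(n,P):
    c=camera_info(n);return cv2.projectPoints(np.atleast_2d(P).astype(float),c["rvec"],c["tvec"],c["K"],None)[0][:,0]
def blob(img,win,cond):
    x,y,w,h=win;a=img[y:y+h,x:x+w].astype(int);m=cond(a[...,0],a[...,1],a[...,2])
    v,u=np.nonzero(m);return np.array([u.mean()+x,v.mean()+y]),m.sum()
E
python3 - <<'E'
from h import *
T=cv2.imread("pics/top0.png");S=cv2.imread("pics/side0.png")
gr=lambda b,g,r:(g>90)&(r<80)&(b<g-20)
rd=lambda b,g,r:(r>120)&(g<80)&(b<90)
wh=lambda b,g,r:(r>190)&(g>190)&(b>190)
og=lambda b,g,r:(r>150)&(b<80)&(g>50)&(g<150)
for n,I,ws in(("top",T,dict(green=(284,190,20,16),red=(303,192,20,16),wl=(264,188,20,16),wr=(322,194,20,16),orange=(425,208,25,35),rw=(425,208,25,35))),
 ("side",S,dict(green=(304,163,20,18),red=(314,178,18,18),wl=(298,150,18,14),wr=(325,195,18,18),orange=(355,312,50,32),rw=(355,312,50,32)))):
    for k,w in ws.items():
        c={'g':gr,'r':rd,'w':wh,'o':og}[k[0]] if k!='rw' else wh
        z={'orange':.112,'rw':.102}.get(k,.116)
        try:
            p,a=blob(I,w,c);print(n,k,p.round(1),a,ray(n,p,z).round(4))
        except Exception as e: print(n,k,e)
big=[cv2.resize(T[120:225,235:375],None,fx=4,fy=4),cv2.resize(T[190:260,395:465],None,fx=6,fy=6)]
cv2.imwrite("pics/c.png",np.hstack([big[0][:420,:480],big[1][:420,:320]]))
E
```

```text
top green [293.5 197.7] 85 [0.5616 0.0548 0.116 ]
top red [312.3 199.7] 82 [0.5565 0.0037 0.116 ]
top wl [274.1 195.5] 68 [0.5673 0.1073 0.116 ]
top wr [331.3 201.6] 71 [ 0.5515 -0.0476  0.116 ]
top orange [436.1 230.6] 105 [ 0.4748 -0.3281  0.112 ]
top rw [437.6 219.9] 121 [ 0.5047 -0.3369  0.102 ]
side green [314.4 171. ] 91 [0.5613 0.0528 0.116 ]
side red [323.2 186.3] 94 [0.5566 0.0016 0.116 ]
side wl [306.7 155.8] 66 [0.5683 0.106  0.116 ]
side wr [332.6 202.3] 92 [ 0.5524 -0.049   0.116 ]
side orange [373.1 327.3] 266 [ 0.4762 -0.327   0.112 ]
side rw [387.5 325.4] 298 [ 0.5049 -0.334   0.102 ]
```

View pics/c.png

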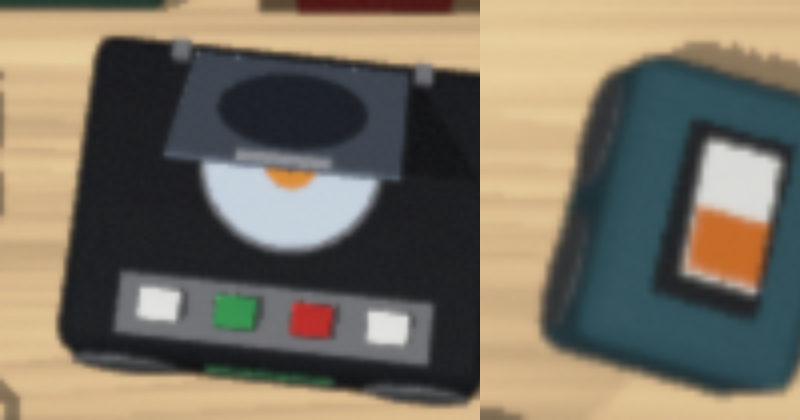

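```bash
cat >> h.py <<'E'
YP=-0.102;PX=np.array([np.cos(YP),np.sin(YP),0]);PY=np.array([-PX[1],PX[0],0])
KEYC=np.array([.5594,.0291,0]);ORG=KEYC+.08*PX
def lidpt(a,d,y,off=0.005):
    return ORG+.1*PX+y*PY+np.array([0,0,.108])+d*(-np.cos(a)*PX+np.sin(a)*np.array([0,0,1]))+off*(np.sin(a)*PX+np.cos(a)*np.array([0,0,1]))
def move(goal,turn=0):  # scaled numbers from present pose
    s=read_state();Rm=R.from_quat(s["eef_rot"]).as_matrix()
    return (Rm.T@(np.array(goal)-s["tool_pos"])/.4).round(4), turn/np.pi
E
python3 - <<'E'
from h import *
m=masks_of("side","lid")[0]["pixels"];t=masks_of("top","lid")[0]["pixels"]
for a in np.arange(.6,1.3,.1):
    r=[]
    for n,M in(("side",m),("top",t)):
        c=np.vstack([proj(n,lidpt(a,d,y,o)) for d in(0.002,.138) for y in(-.075,.075) for o in(0,.005)])
        I=np.zeros(M.shape,np.uint8);cv2.fillConvexPoly(I,cv2.convexHull(c.astype(np.float32)).astype(int),1)
        I=I>0;r.append((I&M).sum()/(I|M).sum())
    print(round(a,2),np.round(r,3),lidpt(a,.14,0).round(3),proj("top",lidpt(a,.14,0)).round(1))
for a in(0.9,1.): print(lidpt(a,.125,0).round(3))
s=read_state();print(s["tool_pos"]);print(lidpt(0,.125,0))
for g in([.27,-.59,.32],[.70,.014,.32]): print(move(g))
E
```

```text
0.6 [0.512 0.748] [0.626 0.022 0.191] [[304.8 167.5]]
0.7 [0.755 0.845] [0.635 0.021 0.202] [[305.1 162.9]]
0.8 [0.803 0.84 ] [0.645 0.02  0.212] [[305.4 158. ]]
0.9 [0.435 0.646] [0.656 0.019 0.221] [[305.8 152.8]]
1.0 [0.157 0.465] [0.667 0.018 0.229] [[306.2 147.3]]
1.1 [0.116 0.281] [0.68  0.017 0.235] [[306.7 141.6]]
1.2 [0.082 0.084] [0.693 0.015 0.24 ] [[307.2 135.8]]
[0.665 0.018 0.209]
[0.675 0.017 0.216]
[ 0.27026902 -0.5911428   0.20501368]
[0.61411414 0.02349972 0.113     ]
(array([ 0.0006, -0.0029, -0.2875]), 0.0)
(array([ 1.6061, -0.9291, -0.2875]), 0.0)
```

>>> carry_out:
  targets:
    - {"delta_pos": [0,0,-0.1],"turn": 0.0365}
    - {"delta_pos": [0,0,-0.2],"turn": 0.073}
    - {"delta_pos": [0,0,-0.25],"turn": 0.11}
    - {"delta_pos": [0,0,-0.2875],"turn": 0.1366}
    - {"delta_pos": [0,0,-0.2875],"turn": 0.1366}
    - {"delta_pos": [0,0,-0.2875],"turn": 0.1366}
    - {"delta_pos": [0,0,-0.2875],"turn": 0.1366}
    - {"delta_pos": [0,0,-0.2875],"turn": 0.1366}
  jaw: -1

```text
t: 1.8
tool_pos: [0.2699, -0.5906, 0.3184]
eef_rot: [1.0, 0.0, -0.0, -0.001]
contact_force: [0.4, -0.6, -0.0]
finger_gap: 0.0002
finger_force: 0.0
```

>>> carry_out:
  targets:
    - {"delta_pos": [0.1,-0.1,0]}
    - {"delta_pos": [0.2,-0.25,0]}
    - {"delta_pos": [0.3,-0.4,0]}
    - {"delta_pos": [0.37,-0.5,0]}
    - {"delta_pos": [0.44,-0.6,0]}
    - {"delta_pos": [0.5,-0.7,0]}
    - {"delta_pos": [0.52,-0.76,0]}
    - {"delta_pos": [0.52,-0.76,0]}
    - {"delta_pos": [0.52,-0.76,0]}
    - {"delta_pos": [0.52,-0.76,0]}
    - {"delta_pos": [0.52,-0.76,0]}

```text
schema error: expected keys delta_pos, turn
```

>>> carry_out:
  targets:
    - {"delta_pos": [0.1,-0.1,0]}
    - {"delta_pos": [0.2,-0.25,0]}
    - {"delta_pos": [0.3,-0.4,0]}
    - {"delta_pos": [0.37,-0.5,0]}
    - {"delta_pos": [0.44,-0.6,0]}
    - {"delta_pos": [0.5,-0.7,0]}
    - {"delta_pos": [0.52,-0.76,0]}
    - {"delta_pos": [0.52,-0.76,0]}
    - {"delta_pos": [0.52,-0.76,0]}
    - {"delta_pos": [0.52,-0.76,0]}
    - {"delta_pos": [0.52,-0.76,0]}

```text
schema error: expected keys delta_pos, turn
```

>>> carry_out:
  targets:
    - {"delta_pos": [0.1,-0.1,0],"turn": 0}
    - {"delta_pos": [0.2,-0.25,0],"turn": 0}
    - {"delta_pos": [0.3,-0.4,0],"turn": 0}
    - {"delta_pos": [0.37,-0.5,0],"turn": 0}
    - {"delta_pos": [0.44,-0.6,0],"turn": 0}
    - {"delta_pos": [0.5,-0.7,0],"turn": 0}
    - {"delta_pos": [0.52,-0.76,0],"turn": 0}
    - {"delta_pos": [0.52,-0.76,0],"turn": 0}
    - {"delta_pos": [0.52,-0.76,0],"turn": 0}
    - {"delta_pos": [0.52,-0.76,0],"turn": 0}
    - {"delta_pos": [0.52,-0.76,0],"turn": 0}

```text
t: 2.9
tool_pos: [0.4772, -0.2891, 0.3195]
eef_rot: [1.0, -0.001, -0.001, 0.0]
contact_force: [-0.7, -0.9, -0.2]
finger_gap: -0.0
finger_force: 0.0
```

>>> carry_out:
  targets:
    - {"delta_pos": [0.1,-0.1,0],"turn": 0}
    - {"delta_pos": [0.2,-0.25,0],"turn": 0}
    - {"delta_pos": [0.3,-0.4,0],"turn": 0}
    - {"delta_pos": [0.37,-0.5,0],"turn": 0}
    - {"delta_pos": [0.44,-0.6,0],"turn": 0}
    - {"delta_pos": [0.5,-0.7,0],"turn": 0}
    - {"delta_pos": [0.52,-0.76,0],"turn": 0}
    - {"delta_pos": [0.52,-0.76,0],"turn": 0}
    - {"delta_pos": [0.52,-0.76,0],"turn": 0}
    - {"delta_pos": [0.52,-0.76,0],"turn": 0}
    - {"delta_pos": [0.52,-0.76,0],"turn": 0}

```text
t: 4.0
tool_pos: [0.6864, 0.0131, 0.3197]
eef_rot: [1.0, -0.002, -0.0, 0.001]
contact_force: [0.2, 0.4, -0.0]
finger_gap: 0.0
finger_force: 0.0
```

>>> carry_out:
  targets:
    - {"delta_pos": [-0.01,0,0.08],"turn": 0}
    - {"delta_pos": [-0.02,-0.005,0.16],"turn": 0}
    - {"delta_pos": [-0.026,-0.005,0.224],"turn": 0}
    - {"delta_pos": [-0.028,-0.005,0.26],"turn": 0}
    - {"delta_pos": [-0.031,-0.005,0.2955],"turn": 0}
    - {"delta_pos": [-0.042,-0.005,0.3055],"turn": 0}
    - {"delta_pos": [-0.0535,-0.005,0.3155],"turn": 0}
    - {"delta_pos": [-0.066,-0.005,0.33],"turn": 0}
    - {"delta_pos": [-0.079,-0.005,0.345],"turn": 0}
    - {"delta_pos": [-0.09,-0.005,0.36],"turn": 0}
    - {"delta_pos": [-0.0995,-0.005,0.3745],"turn": 0}
    - {"delta_pos": [-0.109,-0.005,0.392],"turn": 0}
    - {"delta_pos": [-0.1175,-0.005,0.409],"turn": 0}
    - {"delta_pos": [-0.125,-0.005,0.426],"turn": 0}
    - {"delta_pos": [-0.131,-0.005,0.443],"turn": 0}
    - {"delta_pos": [-0.136,-0.005,0.462],"turn": 0}
    - {"delta_pos": [-0.14,-0.005,0.481],"turn": 0}
    - {"delta_pos": [-0.14,-0.005,0.481],"turn": 0}

```text
t: 5.8
tool_pos: [0.6294, 0.0186, 0.126]
eef_rot: [1.0, -0.0, -0.001, 0.0]
contact_force: [0.6, -0.3, -0.1]
finger_gap: -0.0
finger_force: 0.0
```

```bash
python3 - <<'E'
from h import *
cv2.imwrite("pics/s2.png",cv2.resize(snapshot("side")[90:270,250:450],None,fx=3,fy=3))
E
```

```text
(no output)
```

View pics/s2.png

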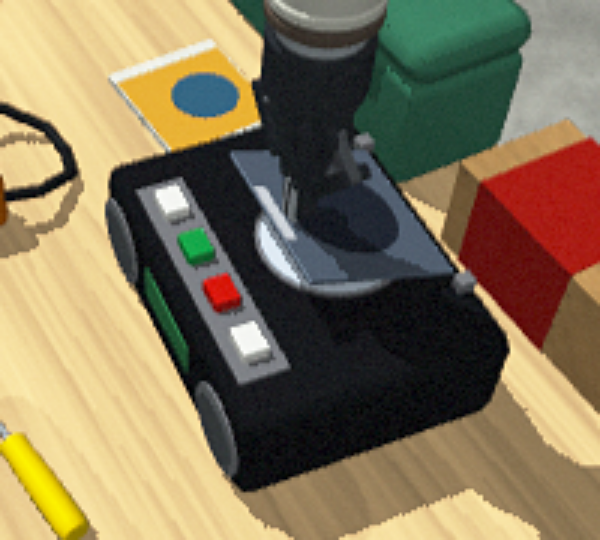

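The lid is nearly closed, with the fingertips just behind the ridge on its free edge at crop (285,210). I'll keep pushing it down.

>>> carry_out:
  targets:
    - {"delta_pos": [0,0,0.01],"turn": 0}
    - {"delta_pos": [0,0,0.02],"turn": 0}
    - {"delta_pos": [0,0,0.028],"turn": 0}
    - {"delta_pos": [0,0,0.034],"turn": 0}
    - {"delta_pos": [0,0,0.037],"turn": 0}
    - {"delta_pos": [0,0,0.037],"turn": 0}

```text
t: 6.45
tool_pos: [0.6304, 0.0187, 0.1126]
eef_rot: [1.0, -0.0, -0.0, -0.0]
contact_force: [0.7, -0.2, -0.2]
finger_gap: 0.0002
finger_force: 0.0
```

>>> carry_out:
  targets:
    - {"delta_pos": [0,0,0.005],"turn": 0}
    - {"delta_pos": [0,0,0.01],"turn": 0}
    - {"delta_pos": [0,0,0.01],"turn": 0}
    - {"delta_pos": [0,0,0.01],"turn": 0}

```text
t: 6.85
tool_pos: [0.6304, 0.0187, 0.1087]
eef_rot: [1.0, -0.0, -0.0, 0.0]
contact_force: [0.9, 0.1, -0.6]
finger_gap: 0.0
finger_force: 0.0
```

>>> carry_out:
  targets:
    - {"delta_pos": [0,0,0.004],"turn": 0}
    - {"delta_pos": [0,0,0.008],"turn": 0}
    - {"delta_pos": [0,0,0.008],"turn": 0}
    - {"delta_pos": [0,0,0.008],"turn": 0}

```text
t: 7.25
tool_pos: [0.6304, 0.0187, 0.1055]
eef_rot: [1.0, -0.0, -0.0, -0.0]
contact_force: [-0.7, 1.1, -0.1]
finger_gap: -0.0004
finger_force: 0.0
```

```bash
python3 - <<'E'
from h import *
cv2.imwrite("pics/s3.png",cv2.resize(snapshot("side")[90:270,250:450],None,fx=3,fy=3))
E
```

```text
(no output)
```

View pics/s3.png

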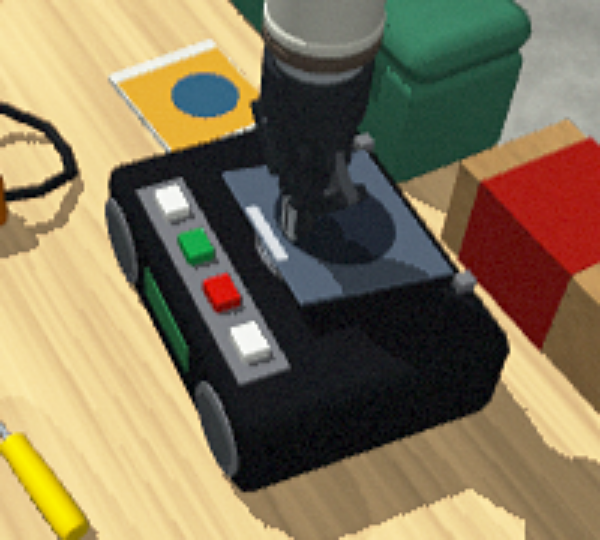

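>>> carry_out:
  targets:
    - {"delta_pos": [0,0,0.005],"turn": 0}
    - {"delta_pos": [0,0,0.01],"turn": 0}
    - {"delta_pos": [0,0,0.01],"turn": 0}
    - {"delta_pos": [0,0,0.01],"turn": 0}

```text
t: 7.7
tool_pos: [0.6304, 0.0187, 0.1014]
eef_rot: [1.0, -0.0, -0.0, 0.0]
contact_force: [-0.4, -0.2, 0.0]
finger_gap: 0.0001
finger_force: 0.0
```

```bash
python3 - <<'E'
from h import *
s=read_state();S=snapshot("side");T=snapshot("top")
for n,I in(("side",S),("top",T)):
    for i,z in enumerate((0,.012)):
        p=proj(n,s["tool_pos"]+[0,0,z])[0];print(n,p)
        if n=="side":q=p
a=cv2.resize(S[120:220,280:420],None,fx=5,fy=5)
for z,c in((0,(0,0,255)),(.012,(0,255,0))):
    p=(proj("side",s["tool_pos"]+[0,0,z])[0]-[280,120]+.5)*5;cv2.circle(a,tuple(p.astype(int).tolist()),3,c,-1)
for a0,c in((0,(0,255,255)),(.1,(255,0,255))):
    P=np.vstack([proj("side",lidpt(a0,d,y)) for d,y in((0,-.075),(.14,-.075),(.14,.075),(0,.075))])
    cv2.polylines(a,[((P-[280,120]+.5)*5).astype(int)],True,c,1)
cv2.imwrite("pics/s4.png",a)
E
```

```text
side [346.12021728 174.67732207]
side [346.54968658 171.32697989]
top [307.14056154 174.24982661]
top [307.0279646  173.21887689]
```

View pics/s4.png

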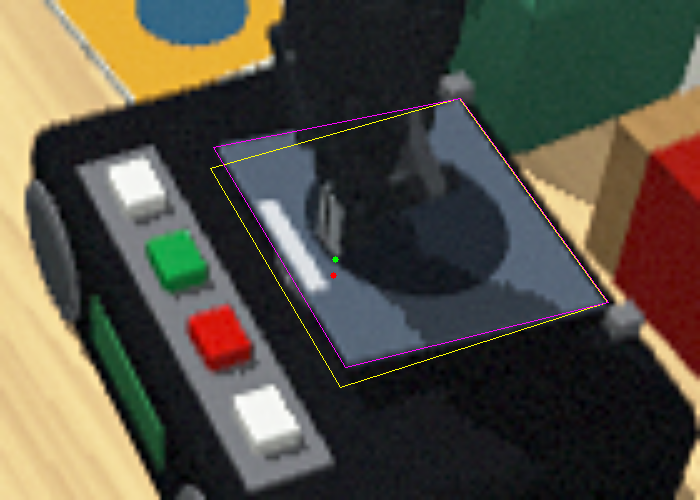

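The magenta outline shows the lid still at about 0.1 rad. The real fingertips sit about 20 mm above the reported TCP, near crop (335,247), so I have to go lower.

>>> carry_out:
  targets:
    - {"delta_pos": [0,0,0.006],"turn": 0}
    - {"delta_pos": [0,0,0.012],"turn": 0}
    - {"delta_pos": [0,0,0.018],"turn": 0}
    - {"delta_pos": [0,0,0.018],"turn": 0}
    - {"delta_pos": [0,0,0.018],"turn": 0}

```text
t: 8.3
tool_pos: [0.6304, 0.0187, 0.0942]
eef_rot: [1.0, -0.0, -0.0, 0.0]
contact_force: [0.1, 0.9, -0.2]
finger_gap: -0.0001
finger_force: 0.0
```

>>> carry_out:
  targets:
    - {"delta_pos": [0,0,0.004],"turn": 0}
    - {"delta_pos": [0,0,0.008],"turn": 0}
    - {"delta_pos": [0,0,0.008],"turn": 0}
    - {"delta_pos": [0,0,0.008],"turn": 0}

```text
t: 8.7
tool_pos: [0.6305, 0.0187, 0.0911]
eef_rot: [1.0, -0.0, -0.0, -0.0]
contact_force: [0.2, -0.2, 0.6]
finger_gap: -0.0
finger_force: 0.0
```

```bash
cat >> h.py <<'E'
def lidchk():
    I=snapshot("side");m=masks_of("side","lid")[0]
    v,u=np.nonzero(m["pixels"]);i=v.argmax();j=u.argmin()
    print("low",u[v==v.max()].mean(),v.max(),"left",u.min(),v[u==u.min()].mean())
    for a in(0,.05,.1,.15): print(a,proj("side",[lidpt(a,.138,-.075),lidpt(a,.138,.075)]).round(1).tolist())
    return I
E
python3 - <<'E'
from h import *
lidchk();s=read_state();print(s["effort"].round(2),s["contact_force"],s["tool_pos"])
E
```

```text
low 351.0 195 left 323 153.0
0 [[348.3, 196.8], [322.3, 153.0]]
0.05 [[348.8, 194.9], [322.6, 151.0]]
0.1 [[349.4, 192.8], [322.9, 148.9]]
0.15 [[350.1, 190.8], [323.5, 146.8]]
[-0.000e+00 -5.748e+01 -9.460e+00 -2.367e+01  1.000e-02  0.000e+00
 -0.000e+00] [-0.11194565 -0.33487684  0.21750785] [0.63048088 0.01870107 0.09121132]
```

>>> carry_out:
  targets:
    - {"delta_pos": [0,0,0.004],"turn": 0}
    - {"delta_pos": [0,0,0.008],"turn": 0}
    - {"delta_pos": [0,0,0.008],"turn": 0}
    - {"delta_pos": [0,0,0.008],"turn": 0}

```text
t: 9.2
tool_pos: [0.6304, 0.0187, 0.0879]
eef_rot: [1.0, -0.0, -0.0, 0.0]
contact_force: [-0.6, -0.2, 1.1]
finger_gap: -0.0002
finger_force: 0.0
```

```bash
python3 - <<'E'
from h import *
I=lidchk();s=read_state();print(s["effort"].round(2),s["contact_force"],s["tool_pos"])
a=cv2.resize(I[120:220,280:420],None,fx=5,fy=5)
P=np.vstack([proj("side",lidpt(0,d,y)) for d,y in((0,-.075),(.138,-.075),(.138,.075),(0,.075))])
cv2.polylines(a,[((P-[280,120]+.5)*5).astype(int)],True,(0,255,255),1)
cv2.imwrite("pics/s5.png",a)
E
```

```text
low 349.5 196 left 323 154.5
0 [[348.3, 196.8], [322.3, 153.0]]
0.05 [[348.8, 194.9], [322.6, 151.0]]
0.1 [[349.4, 192.8], [322.9, 148.9]]
0.15 [[350.1, 190.8], [323.5, 146.8]]
[-0.000e+00 -5.759e+01 -9.470e+00 -2.355e+01  1.000e-02  0.000e+00
 -0.000e+00] [-0.78235947  0.53746014 -0.04346304] [0.63047195 0.01870375 0.08798572]
```

View pics/s5.png

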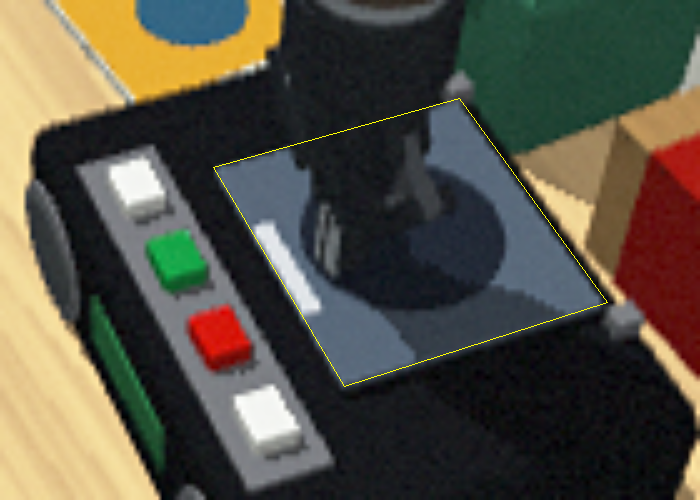

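The lid now nearly fills the shut outline. I'll press until I feel a clear stop.

>>> carry_out:
  targets:
    - {"delta_pos": [0,0,0.004],"turn": 0}
    - {"delta_pos": [0,0,0.008],"turn": 0}
    - {"delta_pos": [0,0,0.008],"turn": 0}
    - {"delta_pos": [0,0,0.008],"turn": 0}

```text
t: 9.7
tool_pos: [0.6307, 0.0188, 0.0866]
eef_rot: [1.0, -0.0, 0.0, 0.0]
contact_force: [-4.8, -0.6, 11.4]
finger_gap: -0.0001
finger_force: 6.0
```

>>> carry_out:
  targets:
    - {"delta_pos": [0,0,0.003],"turn": 0}
    - {"delta_pos": [0,0,0.005],"turn": 0}
    - {"delta_pos": [0,0,0.005],"turn": 0}
    - {"delta_pos": [0,0,0.005],"turn": 0}

```text
t: 10.1
tool_pos: [0.6308, 0.0188, 0.0863]
eef_rot: [1.0, -0.0, 0.001, 0.001]
contact_force: [-9.1, -1.9, 22.9]
finger_gap: 0.0
finger_force: 11.6
```

>>> carry_out:
  targets:
    - {"delta_pos": [0,0,-0.05],"turn": 0}
    - {"delta_pos": [0,0,-0.15],"turn": 0}
    - {"delta_pos": [0,0,-0.25],"turn": 0}
    - {"delta_pos": [0,0,-0.35],"turn": 0}
    - {"delta_pos": [-0.05,0.1,-0.35],"turn": 0}
    - {"delta_pos": [-0.1,0.2,-0.35],"turn": 0}
    - {"delta_pos": [-0.15,0.3,-0.35],"turn": 0}
    - {"delta_pos": [-0.2,0.4,-0.35],"turn": 0}
    - {"delta_pos": [-0.25,0.5,-0.35],"turn": 0}
    - {"delta_pos": [-0.3,0.6,-0.35],"turn": 0}
    - {"delta_pos": [-0.35,0.7,-0.35],"turn": 0}
    - {"delta_pos": [-0.4,0.8,-0.35],"turn": 0}
    - {"delta_pos": [-0.414,0.859,-0.35],"turn": 0}
    - {"delta_pos": [-0.414,0.859,-0.3],"turn": 0}
    - {"delta_pos": [-0.414,0.859,-0.2],"turn": 0}
    - {"delta_pos": [-0.414,0.859,-0.15],"turn": 0}
    - {"delta_pos": [-0.414,0.859,-0.15],"turn": 0}
    - {"delta_pos": [-0.414,0.859,-0.15],"turn": 0}

```text
t: 11.9
tool_pos: [0.465, -0.3246, 0.1431]
eef_rot: [1.0, -0.0, 0.0, -0.0]
contact_force: [0.5, -0.4, 0.1]
finger_gap: -0.0001
finger_force: 0.0
```

```bash
python3 - <<'E'
from h import *
I=lidchk();T=snapshot("top")
s=read_state();t=s["tool_pos"]
def cr(n,I,x,y,w,h,f):
    a=cv2.resize(I[y:y+h,x:x+w],None,fx=f,fy=f,interpolation=cv2.INTER_CUBIC)
    d=lambda P,c:cv2.circle(a,tuple(((proj(n,P)[0]-[x,y]+.5)*f).astype(int).tolist()),3,c,-1)
    d(t,(0,0,255));d(t+[0,0,.026],(0,255,0));return a
b=np.hstack([cr("side",I,335,270,100,100,4),cr("top",T,390,180,100,100,4)])
c=cv2.resize(I[120:220,290:420],(520,200*2))[:190]
cv2.imwrite("pics/s6.png",np.vstack([b,np.pad(c,((0,0),(0,280),(0,0)))]))
E
```

```text
low 352.0 377 left 334 330.0
0 [[348.3, 196.8], [322.3, 153.0]]
0.05 [[348.8, 194.9], [322.6, 151.0]]
0.1 [[349.4, 192.8], [322.9, 148.9]]
0.15 [[350.1, 190.8], [323.5, 146.8]]
```

View pics/s6.png

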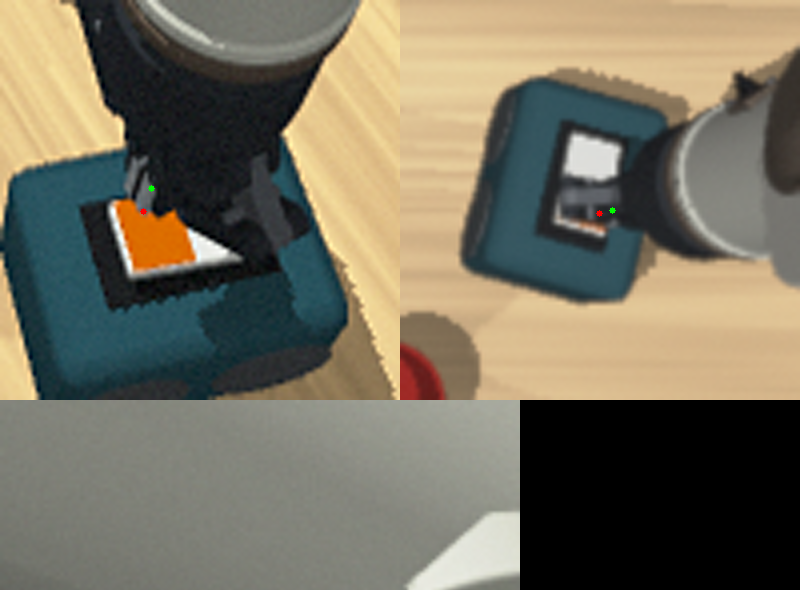

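The side crop shows two grey finger parts far apart, at about (140,185) and (265,200), although the reported gap is 0. I'll raise the arm and compare both jaw commands before pressing anything.

>>> carry_out:
  targets:
    - {"delta_pos": [0,0,-0.1],"turn": 0}
    - {"delta_pos": [0,0,-0.2],"turn": 0}
    - {"delta_pos": [0,0,-0.2],"turn": 0}
    - {"delta_pos": [0,0,-0.2],"turn": 0}

```text
t: 12.45
tool_pos: [0.466, -0.3256, 0.2252]
eef_rot: [1.0, -0.0, 0.002, 0.002]
contact_force: [-1.5, 0.2, -0.1]
finger_gap: -0.0003
finger_force: 0.0
```

```bash
python3 - <<'E'
from h import *
np.savez("a.npz",s=snapshot("side"),t=snapshot("top"),p=read_state()["tool_pos"])
E
```

>>> carry_out:
  targets:
    - {"delta_pos": [0,0,0],"turn": 0}
    - {"delta_pos": [0,0,0],"turn": 0}
    - {"delta_pos": [0,0,0],"turn": 0}
    - {"delta_pos": [0,0,0],"turn": 0}
    - {"delta_pos": [0,0,0],"turn": 0}
    - {"delta_pos": [0,0,0],"turn": 0}
    - {"delta_pos": [0,0,0],"turn": 0}
    - {"delta_pos": [0,0,0],"turn": 0}
  jaw: 1

```text
t: 13.35
tool_pos: [0.4648, -0.3248, 0.2228]
eef_rot: [1.0, -0.0, 0.0, -0.0]
contact_force: [0.8, -0.5, -0.4]
finger_gap: 0.0851
finger_force: 0.0
```

```bash
python3 - <<'E'
from h import *
A=np.load("a.npz");S=snapshot("side");T=snapshot("top");t=A["p"];print(t)
def cr(n,I,x,y,w,h,f):
    a=cv2.resize(I[y:y+h,x:x+w],None,fx=f,fy=f,interpolation=cv2.INTER_CUBIC)
    for z,c in((0,(0,0,255)),(.026,(0,255,0))):
        cv2.circle(a,tuple(((proj(n,t+[0,0,z])[0]-[x,y]+.5)*f).astype(int).tolist()),2,c,-1)
    return a
b=[np.hstack([cr("side",s,335,250,80,60,5),cr("top",u,405,185,80,60,5)]) for s,u in((A["s"],A["t"]),(S,T))]
cv2.imwrite("pics/s7.png",np.vstack(b))
E
```

```text
[ 0.46433035 -0.32470086  0.22264145]
```

View pics/s7.png

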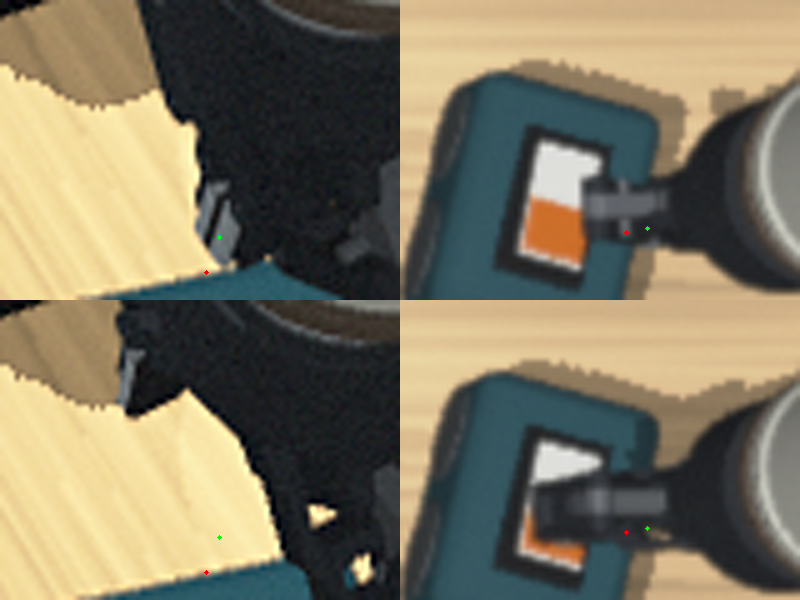

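The jaws do close: the top row is shut and the bottom row open. Tip alignment is still unclear, so I'll take one clean comparison over bare table beside the speaker, with the tool outline overlaid.

>>> carry_out:
  targets:
    - {"delta_pos": [0,0,0],"turn": 0}
    - {"delta_pos": [0.03,-0.1,0],"turn": 0}
    - {"delta_pos": [0.06,-0.2,0],"turn": 0}
    - {"delta_pos": [0.0875,-0.3,0],"turn": 0}
    - {"delta_pos": [0.0875,-0.3875,0],"turn": 0}
    - {"delta_pos": [0.0875,-0.3875,0.1],"turn": 0}
    - {"delta_pos": [0.0875,-0.3875,0.2],"turn": 0}
    - {"delta_pos": [0.0875,-0.3875,0.23],"turn": 0}
    - {"delta_pos": [0.0875,-0.3875,0.23],"turn": 0}
    - {"delta_pos": [0.0875,-0.3875,0.23],"turn": 0}
    - {"delta_pos": [0.0875,-0.3875,0.23],"turn": 0}
  jaw: -1

```text
t: 14.55
tool_pos: [0.5014, -0.1704, 0.1327]
eef_rot: [1.0, -0.0, 0.002, 0.001]
contact_force: [0.1, -0.2, 0.5]
finger_gap: 0.0003
finger_force: 0.0
```

```bash
python3 - <<'E'
from h import *
S=snapshot("side");T=snapshot("top");t=read_state()["tool_pos"];print(t)
cv2.imwrite("pics/rs.png",S);cv2.imwrite("pics/rt.png",T)
def cr(n,I,w,h,f):
    p=proj(n,t)[0].astype(int);x,y=p[0]-w//2,p[1]-h*2//3
    print(n,x,y,proj(n,t)[0])
    a=cv2.resize(I[y:y+h,x:x+w],None,fx=f,fy=f,interpolation=cv2.INTER_CUBIC)
    for z,c in((0,(0,0,255)),(.025,(0,255,0))):
        P=[t+[i,j,z] for i,j in((-.011,-.014),(.011,-.014),(.011,.014),(-.011,.014))]
        cv2.polylines(a,[((proj(n,P)-[x,y]+.5)*f).astype(int)],True,c,1)
    return a
cv2.imwrite("pics/s8.png",np.hstack([cr("side",S,66,92,6),cr("top",T,66,92,6)]))
E
```

```text
[ 0.5010529  -0.17042481  0.13244928]
side 308 188 [341.26563883 249.32407616]
top 345 158 [378.22906869 219.66604597]
```

View pics/s8.png

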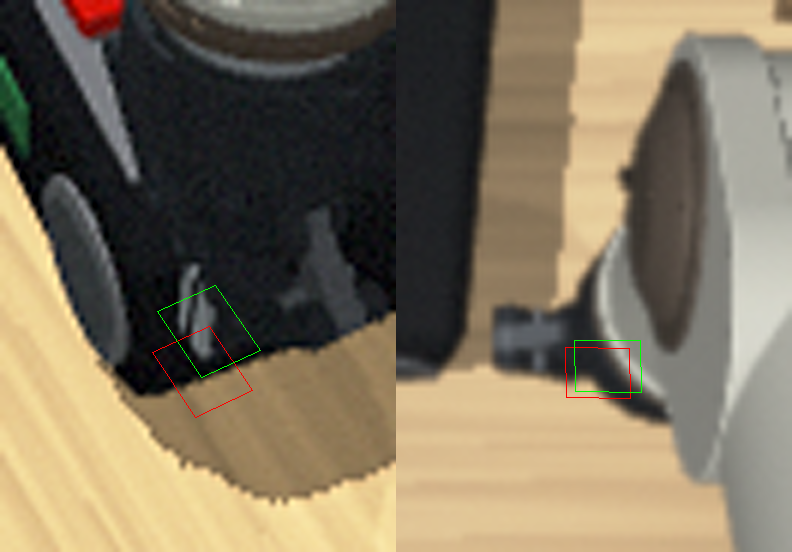

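My tenth and last view shows the pads at side crop (200,330), near the projected tool outline. In the top view the +y knuckle at (525,335) hides the tip. From here on I'll use only numbers.

```bash
python3 - <<'E'
from h import *
print(ray("side",(280+335/5,120+272/5),.113),ray("side",(280+338/5,120+252/5),.1245),"tcp .6304 .0187")
for n in("side","top"):
    c=camera_info(n);M=cv2.Rodrigues(c["rvec"])[0];print(n,(-M.T@c["tvec"]).round(3))
# tall features: robot hand/flange: diff silhouettes vs reference, ascii near tip
for n,w in(("side",(320,225,50,40)),):
    A=cv2.imread(f"pics/rs.png").astype(int)[w[1]:w[1]+w[3],w[0]:w[0]+w[2]].sum(2)//3
    for i,r in enumerate(A): print(w[1]+i,"".join(" .:-=+*#%@"[min(9,v//14)] for v in r))
E
```

```text
[0.62645623 0.01010464 0.113     ] [0.62804688 0.01192512 0.1245    ] tcp .6304 .0187
side [ 0.248 -0.494  0.805]
top [ 0.391 -0.009  1.093]
225 =++@= ...:.:.....::.:...............:::-===.:. ...
226 -++#= .....:....:..:::......:......::::-===:.. . .
227 -=++% ....:......:...:..:.::.......:.:.:====. ..  
228 --=+#=...........::.::.........::...::::====.     
229 -=-+*% . ...:....::.:.:................:====:  .. 
230 ==-=+%-........:.::.:::.:.:::.........:-=====.... 
231 ---=+#= ...................:..:::..:..:-=====: . .
232 ----++#  .........:=#-:.::.:.:.:.:.. .--=======   
233 ----=+%- ........ :#%......:...::.:...---======.  
234 =---=+*- .. .. .. =#=.:...:.:..:.:...:---======. .
235 -----++*   . .    **.=::....::..:...::---======..:
236 --=--=+#     . .. **:+::..:...:..:::-==---=====:::
237 -----==*-  .. .   **:#:::.....::.:--===----====:::
238 ------=*-  .. .  .%*:%+..::.......:==--:.:-=====-:
239 -----==++.. ..  . %+-%*+...........-:.:.:.-======:
240 %----==++ .  . . .%-+%#+......:....:....:.:-=====.
241 @:-----++..  .   :%:*##+..:::. ........:::.:=====.
242 @@-----++-   .  ..#.
[... 540 characters left out ...]
       =-%%%@@@@%%%%@@@%%%%%%%%%%%##%%#%
253 @@@@@@@@%%- ::.-###%%@@%@@%%%%%%@@@%%%%%%%%%##%%#%
254 @@@@@@@@#%%####%%%##%@@@@@@%%%%@@%@@%%%%%%%%%#%#%%
255 @@@@@@@@@%%%%%%%%%%##%@@%@@@%%%%%@@%%%%%%%%%%%#%#%
256 @@@@@@@@@@%%%%%%%%%##%%%@%@@%%%%%%@@%%%%%%%%%%#%%%
257 @@@@@@@@@@@%%%%%%%%###%%@@%@@%%%%%%@@%%%%%%%%%%%%#
258 @@@@@@@@@@@@%%%%%%%%##%%@@%@@@%%%%%%%%%%%%%%%%%%%#
259 @@@@@@@@@@@@@%%%%%%%%#%%%@@%@@%%%%%%@@%%%%%%%%%%%%
260 @@@@@@@@@@@@@%%%%%%%%##%%%%@@@@%%%%%%%%%%%%%%%%%%%
261 @@@@@@@@@@@@@@#%%%%%%%#%%%@@%@@%%%%%%%@@%%%%%%%%%%
262 @@@@@@@@@@@@@@@#%%%%%%##%%%%@@@@%%%%%%%@%%%%%%%%%%
263 @@@@@@@@@@@@@@@@@#%%%%%##%%@@%@@%%%%%%%@@%%%%%%%%%
264 @@@@@@@@@@@@@@@@@@#%%%%##%%%%@%@@%%%%%%%%%%%%%%%%%
```

>>> carry_out:
  targets:
    - {"delta_pos": [0,0,-0.1],"turn": 0}
    - {"delta_pos": [0,0.05,-0.17],"turn": 0}
    - {"delta_pos": [-0.05,0.15,-0.17],"turn": 0}
    - {"delta_pos": [-0.08,0.25,-0.17],"turn": 0}
    - {"delta_pos": [-0.095,0.35,-0.17],"turn": 0}
    - {"delta_pos": [-0.095,0.3865,-0.17],"turn": 0}
    - {"delta_pos": [-0.095,0.3865,-0.17],"turn": 0}
    - {"delta_pos": [-0.095,0.3865,-0.1],"turn": 0}
    - {"delta_pos": [-0.095,0.3865,-0.05],"turn": 0}
    - {"delta_pos": [-0.095,0.3865,-0.02],"turn": 0}
    - {"delta_pos": [-0.095,0.3865,0],"turn": 0}
    - {"delta_pos": [-0.095,0.3865,0.02],"turn": 0}
    - {"delta_pos": [-0.095,0.3865,0.04],"turn": 0}
    - {"delta_pos": [-0.095,0.3865,0.06],"turn": 0}
    - {"delta_pos": [-0.095,0.3865,0.07],"turn": 0}
    - {"delta_pos": [-0.095,0.3865,0.07],"turn": 0}

```text
t: 16.25
tool_pos: [0.4614, -0.3242, 0.1022]
eef_rot: [1.0, -0.0, -0.0, -0.0]
contact_force: [-0.3, -0.4, -0.6]
finger_gap: 0.0002
finger_force: 0.0
```

>>> carry_out:
  targets:
    - {"delta_pos": [0,0,0.01],"turn": 0}
    - {"delta_pos": [0,0,0.02],"turn": 0}
    - {"delta_pos": [0,0,0.03],"turn": 0}
    - {"delta_pos": [0,0,0.03],"turn": 0}
    - {"delta_pos": [0,0,0.03],"turn": 0}

```text
t: 16.75
tool_pos: [0.4617, -0.3243, 0.0907]
eef_rot: [1.0, -0.0, -0.0, -0.0]
contact_force: [-0.8, 0.4, 0.4]
finger_gap: -0.0004
finger_force: 0.0
```

>>> carry_out:
  targets:
    - {"delta_pos": [0,0,0.006],"turn": 0}
    - {"delta_pos": [0,0,0.012],"turn": 0}
    - {"delta_pos": [0,0,0.018],"turn": 0}
    - {"delta_pos": [0,0,0.018],"turn": 0}
    - {"delta_pos": [0,0,0.018],"turn": 0}

```text
t: 17.25
tool_pos: [0.4619, -0.3244, 0.0835]
eef_rot: [1.0, -0.0, 0.0, -0.0]
contact_force: [0.6, 0.2, 0.9]
finger_gap: 0.0002
finger_force: 0.0
```

>>> carry_out:
  targets:
    - {"delta_pos": [0,0,0.004],"turn": 0}
    - {"delta_pos": [0,0,0.008],"turn": 0}
    - {"delta_pos": [0,0,0.008],"turn": 0}
    - {"delta_pos": [0,0,0.008],"turn": 0}

```text
t: 17.65
tool_pos: [0.4619, -0.3245, 0.0817]
eef_rot: [1.0, -0.0, -0.0, 0.0]
contact_force: [-5.2, 2.2, 12.2]
finger_gap: -0.0001
finger_force: 6.1
```

>>> carry_out:
  targets:
    - {"delta_pos": [0,0,0.004],"turn": 0}
    - {"delta_pos": [0,0,0.004],"turn": 0}
    - {"delta_pos": [0,0,-0.05],"turn": 0}
    - {"delta_pos": [0,0,-0.15],"turn": 0}
    - {"delta_pos": [0,0,-0.25],"turn": 0}
    - {"delta_pos": [0,0,-0.35],"turn": 0}
    - {"delta_pos": [0.05,-0.1,-0.35],"turn": 0}
    - {"delta_pos": [0.1,-0.2,-0.35],"turn": 0}
    - {"delta_pos": [0.1,-0.3,-0.35],"turn": 0}
    - {"delta_pos": [0.1,-0.4,-0.35],"turn": 0}
    - {"delta_pos": [0.1,-0.4,-0.35],"turn": 0}

```text
t: 18.75
tool_pos: [0.5026, -0.157, 0.2209]
eef_rot: [1.0, 0.005, 0.0, -0.001]
contact_force: [-0.1, 0.5, 1.4]
finger_gap: 0.0002
finger_force: 0.0
```

```bash
python3 - <<'E'
from h import *
S=snapshot("side");T=snapshot("top")
for n,I,R0 in(("side",S,cv2.imread("pics/side0.png")),("top",T,cv2.imread("pics/top0.png"))):
    w=(355,312,50,32) if n=="side" else (425,208,25,35)
    og=lambda b,g,r:(r>150)&(b<80)&(g>50)&(g<150); wh=lambda b,g,r:(r>190)&(g>190)&(b>190)
    for J in(R0,I):
        for c in(og,wh):
            try:print(n,*[x if np.isscalar(x) else x.round(1) for x in blob(J,w,c)],end=" | ")
            except Exception as e:print(e)
    print()
    gr=lambda b,g,r:(g>90)&(r<80)&(b<g-20)
    p,a=blob(I,(304,163,20,18) if n=="side" else (284,190,20,16),gr);print(n,"green",p,a,ray(n,p,.116))
m=masks_of("side","lid")[0];v,u=np.nonzero(m["pixels"]);print(m["conf"],u[v==v.max()].mean(),v.max(),u.min(),v[u==u.min()].mean())
print(proj("side",[lidpt(0,.138,-.075),lidpt(0,.138,.075)]))
s=read_state();print(s["tool_pos"],s["t"])
E
```

```text
side [373.1 327.3] 266 | side [387.5 325.4] 298 | side [371.6 328.5] 280 | side [387.5 324.7] 332 | 
side green [314.37777778 170.98888889] 90 [0.56122865 0.05297714 0.116     ]
top [436.1 230.6] 105 | top [437.6 219.9] 121 | top [nan nan] 0 | top [nan nan] 0 | 
top green [293.52380952 197.67857143] 84 [0.56168925 0.05458769 0.116     ]
0.81 369.0 191 367 189.0
[[348.34636433 196.8132414 ]
 [322.28888347 153.04406871]]
[ 0.50185321 -0.16491427  0.22048069] 18.9h.py:12: RuntimeWarning: Mean of empty slice.
  v,u=np.nonzero(m);return np.array([u.mean()+x,v.mean()+y]),m.sum()
  ret = ret.dtype.type(ret / rcount)
```

>>> carry_out:
  targets:
    - {"delta_pos": [0.03,-0.1,0],"turn": 0}
    - {"delta_pos": [0.06,-0.2,0],"turn": 0}
    - {"delta_pos": [0.09,-0.3,0],"turn": 0}
    - {"delta_pos": [0.12,-0.4,0],"turn": 0}
    - {"delta_pos": [0.143,-0.5,0],"turn": 0}
    - {"delta_pos": [0.143,-0.546,0],"turn": 0}
    - {"delta_pos": [0.143,-0.546,0],"turn": 0}
    - {"delta_pos": [0.143,-0.546,0.08],"turn": 0}
    - {"delta_pos": [0.143,-0.546,0.16],"turn": 0}
    - {"delta_pos": [0.143,-0.546,0.22],"turn": 0}
    - {"delta_pos": [0.143,-0.546,0.26],"turn": 0}
    - {"delta_pos": [0.143,-0.546,0.285],"turn": 0}
    - {"delta_pos": [0.143,-0.546,0.285],"turn": 0}
    - {"delta_pos": [0.143,-0.546,0.285],"turn": 0}

```text
t: 20.3
tool_pos: [0.5599, 0.0536, 0.1072]
eef_rot: [1.0, -0.0, 0.001, -0.0]
contact_force: [0.5, 0.1, 0.4]
finger_gap: 0.0001
finger_force: 0.0
```

```bash
python3 - <<'E'
from h import *
S=snapshot("side");t=read_state()["tool_pos"];print(t)
n="side"
print(proj(n,t+[0,0,.026]),proj(n,[.5614,.0538,.117]))
lab=lambda p:"G" if p[1]>90 and p[2]<80 and p[0]<p[1]-20 else "R" if p[2]>120 and p[1]<80 else "W" if min(p)>170 else "+" if min(p)>70 else "." 
for v in range(145,210): print(v,"".join(lab(S[v,u].astype(int)) for u in range(285,365)))
E
```

```text
[0.56010751 0.0538849  0.10753147]
[[313.93757965 165.84758978]] [[314.28600069 170.4532983 ]]
145 +++++................................................................+++++++++++
146 +++..............................................................+++++++++++++++
147 ++...........................................................+++++++++++++++++++
148 ++........................................................++++++++++++++++++++++
149 ++.....................................................+++++++++++++++++++++++++
150 +....................++............................+++++++++++++++++++++++++++++
151 +................++++++..........................+++++++++++++++++++++++++++++++
152 +...........+.++++++WWW+.........................+++++++++++++++++++.+.........+
153 ++........+++++++WWWWWW+..................+.......+++++++++++++++...............
154 ++.........++++++WWWWWWW+.........................+++++++++++++.................
155 ++.........++++++WWWWWWWW+........................++++++++++++..................
156 +++.........+++++WWWWWWWW+........................+++++++++.......
[... 3819 characters left out ...]
....................
202 +++++++++++++++++++......G..........+++++++WWWWWWWWWW+.+........................
203 +++++++++++++++++++......G...........++++++WWWWWWWWWWW.+........................
204 ++++++++++++++++++++......G..........+++++++WWWWWWWWWW+.+.......................
205 ++++++++++++++++++++......G...........++++++WWWWWWWWWWW++.......................
206 ++++++++++++++++++++..................+++++++WWWWWWWWW++++......................
207 +++++++++++++++++++++..................++++++WWWWWW++++++++.....................
208 ++++++++++++++++++++++.................+++++++WW+++++++.++++....................
209 ++++++++++++++++++++++..................+++++++++++++++.++++....................
```

>>> carry_out:
  targets:
    - {"delta_pos": [0,0,0.015],"turn": 0}
    - {"delta_pos": [0,0,0.03],"turn": 0}
    - {"delta_pos": [0,0,0.04],"turn": 0}
    - {"delta_pos": [0,0,0.048],"turn": 0}
    - {"delta_pos": [0,0,0.054],"turn": 0}
    - {"delta_pos": [0,0,0.054],"turn": 0}
    - {"delta_pos": [0,0,0.054],"turn": 0}

```text
t: 21.05
tool_pos: [0.559, 0.0538, 0.085]
eef_rot: [1.0, -0.0, -0.0, 0.0]
contact_force: [-1.5, -1.1, 3.4]
finger_gap: -0.0002
finger_force: 2.0
```

>>> carry_out:
  targets:
    - {"delta_pos": [0,0,0.004],"turn": 0}
    - {"delta_pos": [0,0,0.007],"turn": 0}
    - {"delta_pos": [0,0,0.007],"turn": 0}
    - {"delta_pos": [0,0,0.007],"turn": 0}

```text
t: 21.45
tool_pos: [0.5592, 0.0538, 0.0844]
eef_rot: [1.0, -0.0, 0.0, 0.001]
contact_force: [-8.9, -2.8, 22.7]
finger_gap: -0.0002
finger_force: 11.7
```

The key has reached its hard stop at 22.7 N. I'll lift away and check.

>>> carry_out:
  targets:
    - {"delta_pos": [0,0,-0.02],"turn": 0}
    - {"delta_pos": [0,0,-0.08],"turn": 0}
    - {"delta_pos": [0,0,-0.18],"turn": 0}
    - {"delta_pos": [0,0,-0.28],"turn": 0}
    - {"delta_pos": [0,0,-0.38],"turn": 0}
    - {"delta_pos": [-0.1,0,-0.45],"turn": 0}
    - {"delta_pos": [-0.2,-0.1,-0.45],"turn": 0}
    - {"delta_pos": [-0.3,-0.2,-0.45],"turn": 0}
    - {"delta_pos": [-0.3,-0.3,-0.45],"turn": 0}
    - {"delta_pos": [-0.3,-0.4,-0.45],"turn": 0}
    - {"delta_pos": [-0.3,-0.5,-0.45],"turn": 0}
    - {"delta_pos": [-0.3,-0.5,-0.45],"turn": 0}
    - {"delta_pos": [-0.3,-0.5,-0.45],"turn": 0}
    - {"delta_pos": [-0.3,-0.5,-0.45],"turn": 0}

```text
t: 22.85
tool_pos: [0.4393, 0.2528, 0.2615]
eef_rot: [1.0, -0.001, -0.0, 0.0]
contact_force: [0.3, 0.3, 0.1]
finger_gap: 0.0001
finger_force: 0.0
```

```bash
python3 - <<'E' 2>/dev/null
from h import *
S=snapshot("side");T=snapshot("top")
m=masks_of("side","lid");m=m[0];v,u=np.nonzero(m["pixels"]);print(m["conf"],m["rect"],u[v==v.max()].mean(),v.max(),u.min(),v[u==u.min()].mean())
gr=lambda b,g,r:(g>90)&(r<80)&(b<g-20);rd=lambda b,g,r:(r>120)&(g<80)&(b<90)
og=lambda b,g,r:(r>150)&(b<80)&(g>50)&(g<150); wh=lambda b,g,r:(r>190)&(g>190)&(b>190)
def show(k,I,w,c):
    p,a=blob(I,w,c);print(k,p.round(1),a)
show("sg",S,(304,163,20,18),gr);show("sr",S,(314,178,18,18),rd);show("tg",T,(284,190,20,16),gr);show("tr",T,(303,192,20,16),rd)
for k,I,w in(("side",S,(355,312,50,32)),("top",T,(425,208,25,35))):
    show(k+" orange",I,w,og);show(k+" white",I,w,wh)
# predicted pixel of orange/white half centres off (+.14) and on (-.14)
d=np.array([np.cos(-.263),np.sin(-.263),0]);c=np.array([.4902,-.3315,.1105])
for a in(.14,-.14):
    for s in(-1,1): print(a,s,proj("side",c+s*.016*d*np.cos(a)+np.array([0,0,-s*.016*np.sin(a)])).round(1),proj("top",c+s*.016*d*np.cos(a)+np.array([0,0,-s*.016*np.sin(a)])).round(1))
s=read_state();print(s["tool_pos"],s["t"])
E
```

```text
0.79 [323.0, 140.8, 77.9, 57.6] 350.5 196 324 155.5
sg [315.  170.8] 78
sr [323.5 186.2] 71
tg [293.3 197.4] 72
tr [312.2 199.5] 51
side orange [376.3 328.6] 108
side white [388.2 324.5] 322
top orange [436.7 229.4] 46
top white [437.8 220.4] 140
0.14 -1 [[372.7 327.7]] [[435.9 230.5]]
0.14 1 [[388.8 324.7]] [[437.9 219.3]]
-0.14 -1 [[372.3 328.5]] [[435.4 230.6]]
-0.14 1 [[389.3 323.8]] [[438.4 219.1]]
[0.43961955 0.25247928 0.26183785] 23.0
```

```bash
python3 -c "
from rig import *
print(close_job())"
```

```text
the job is handed in; nothing more can be done
None
```

I pushed the lid shut, switched the rocker on, pressed the play key to its stop and released it, then handed the job in at about 23 s; the final camera measurements agree with all three, but no verdict came back.

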